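Snap the aquarium tub's lid catches shut

ROBOT

A 6-joint arm with a two-finger parallel gripper is mounted at the origin on the work surface. World frame = base frame: x ahead of the robot, y to its left, z up, the work surface at z = 0. Lengths are in m, angles in rad, forces in N, time in s.
With the tool pointing down it reaches from about 0.325 to 0.875 m from the base axis. Payload 4.4 kg.
Tool frame: the origin (TCP) lies at the very end of the fingers, on their centre line; the grasp point (between the pads) lies robot.tcp_to_grasp behind it (robot.tcp_to_grasp is the distance from the TCP to the grasp point, in m); z points along the fingers, y is the line along which they close (so a half turn about z gives the same grasp; the last joint's range is limited). The gripper opens to 85 mm and grips with 20 to 120 N. Pads are 22 mm wide; open, the fingers measure 114 mm over their backs; the gripper's body (76 mm by 85 mm) begins 54 mm behind the grasp point. The pads swing forward as they close: fully open they stand 13 mm farther back than shut.
Start: joints at [1.016, 0.207, 1.542, -0, 1.393, -0.15], TCP at [0.226, 0.529, 0.231] pointing down, gripper open.
Joint ranges: [-2.73, 2.73], [-0.86, 2.22], [0.23, 2.46], [-1.11, 4.25], [0.08, 2.63], [-2.82, 2.82]. Speed limits (rad/s): [2.79, 2.79, 3.14, 3.14, 3.14, 3.14].

INTERFACE

Orientations are given as [roll, pitch, yaw] about the fixed x, y, z axes, in that order (R = Rz(yaw) Ry(pitch) Rx(roll)).
In Python, from workcell import robot gives the robot as it stands.
- The arm moves only by the tool servo_tool, never from a script. Its argument "deltas" is one flat list of numbers, 6 for each row, row after row: the shift along the tool's x, y, z in units of 200 mm (1.0 is 200 mm), then the turn, a rotation vector about the tool's x, y, z in units of pi rad (1.0 is pi rad). In form: [x, y, z, rx, ry, rz, x, y, z, rx, ry, rz, ...]. A call has exactly 10 rows; each row shifts and turns the commanded pose from where the row before left it, along the tool's axes as they then stand; what a row does not reach is not made up. A row lasts 1/10 s, in which the tool goes at most 50 mm and 8.59 degrees, less where a joint would pass 70% of its speed; a pose out of reach is approached as far as the arm can. A call with a number of a shift or a turn outside -1 to 1 is refused whole. A call with a gripper value outside its range is refused whole. "hand" is the closure, from 0 (fully open) to 1 (shut), set as the call begins (left out, the last holds). The fingers move at their own pace and stop on an object; "newtons" is the grip in N (left out, the last holds). Time passes only in rows, so rows that do not move let the fingers close, or fill a call up. It gives the time, the measured TCP pose, the force, the opening and the grip force at its end, in the units of the state.
- robot.read_state(): the state, without advancing time (a new reading comes with each control period).
- robot.snapshot(name): name is "side" or "top" or "wrist"; returns a dict with "color" (480x640x3 uint8, blue, green, red), "depth" (480x640 float32, m along the optical axis (not along the pixel's ray), 0 where there is no reading), "vfov" (degrees; the focal length in pixels is half the picture's height over the tangent of half this angle, whatever the lens; pixels are square), "cx", "cy" (the principal point, pixels), "R" (3x3) and "t" (3): a world point X has camera coordinates R X + t. Camera axes: x right, y down, z forward; pixel columns grow to the right and rows downward; lengths in m; the calibration is good to about 2 mm. A picture is of the moment at which its call begins.
- robot.close_job(): hands the job in; it is judged then, once.
The state is a dict: "clock": time; "joint_pos": joint angles; "joint_velocities": joint speeds; "joint_efforts": joint torques, N m; "eef_pos": TCP position; "ee_rot": TCP orientation; "contact_force": force on the tool from outside, world axes, zero at the start; "ft_torque": the same for the moment, N m; "gripper_width": finger opening in m; "finger_force": force on a finger pad.
Only numpy, scipy, OpenCV 4.12 (cv2) and the standard library are available. Lean on these libraries where they do the work, as an engineer would, in place of code of your own. Each camera call takes 0.05 s, during which the arm holds its last target. There are 200 camera calls.

TASK

The blue lid is on the clear storage tub and the wire loops of its two end catches are already hooked over the lid, but both catch levers still stand open. Push each lever down and in against its end of the tub until it goes over centre and snaps flat, so that both catches are locked. It is a pushing job: do not force anything, pick nothing up, and leave the air pump on the lid and the jar, beaker and glass cleaner around the tub where they are.

Things in the scene. Friction and masses are not known exactly. Their poses are not given: they have to be found in the camera images.
- tub: Clear storage tub with a blue lid, packed full and heavy: it does not shift; 250 mm (its x) by 340 mm (its y), lid 272 by 362 mm, skirt 142 to 166 mm and raised middle 172 mm above the table. Origin: centre of the underside; z up. A catch sits at the middle of each end wall: left at its +y end, right at its -y end.
- catch_left (a joint): Angle (rad) of the left catch's grey lever about its level pivot (along the tub's x). 0: locked, hanging flat down the end wall; 1.57: level, straight out; more: tip above the pivot. Starts 1.5 to 2.0 and stays there by friction. Below about 1.35 it springs back out if let go; dead point about 0.5; from about 0.4 down it snaps to 0 by itself. Takes about 5 N square to the lever, 58 mm out.
- catch_right (a joint): The same for the right catch, at the tub's -y end.
- catch_left_pivot (a point): Centre of the left catch's pivot pin, fixed on the tub, 110 mm above its underside and 19 mm outside the end wall (8 mm outside the lid's edge), 189 mm from the tub's centre along +y.
- catch_right_pivot (a point): The same for the right catch, 189 mm from the tub's centre along the tub's -y.
- catch_left_pad (a point): Where to push: middle of the finger ribs on the outer face (upper face while level) of the left lever, 58 mm from the pivot along the lever; that face lies 7.5 mm outward of the pivot. The lever is a plate 49 mm wide, 5 mm thick, from 22 to 85 mm from the pivot, the last 12 mm bent slightly outward. Moves with the lever.
- catch_right_pad (a point): The same point on the right lever.
- air_pump: Bystander: loose cream-and-grey air pump, 105 by 175 by 68 mm, standing on the middle of the lid (its top about 240 mm above the table). Origin: centre of the underside.
- food_jar: Bystander: amber glass jar with a black cap, 56 mm across, 85 mm high, on the table off the left end of the tub. Origin: centre of the underside.
- beaker: Bystander: empty glass beaker, 64 mm across, 95 mm high, on the table off the right end of the tub. Origin: centre of the underside.
- glass_cleaner: Bystander: black magnetic glass cleaner, 50 by 75 by 34 mm, on the table off the right end of the tub, on the robot's side. Origin: centre of the underside.

How it is judged:
At the end, for the whole second after the job is handed in: Both catch levers are snapped flat and locked (each joint under 0.06 rad); the air pump is still on the lid within 40 mm of where it was, and the jar, beaker and glass cleaner are within 30 mm of where they were (value of joint each of catch_left, catch_right below 0.06 rad and distance of air_pump from where it was at the start of the episode below 0.04 m and distance of each of food_jar, beaker, glass_cleaner from where it was at the start of the episode below 0.03 m and height (world z) of air_pump above 0.16 m); the robot touches nothing.
It fails at once if the tub, its lid or a catch is forced (pressed or struck with more than 100 N) (contact force between any of the fingers, the arm and tub above 100 N).
It fails at once if a bystander (pump, jar, beaker or glass cleaner) is picked up, knocked over or moved away (distance of air_pump from where it was at the start of the episode above 0.04 m or distance of any of food_jar, beaker, glass_cleaner from where it was at the start of the episode above 0.03 m or angle between any of air_pump, food_jar, beaker's own z axis and vertical above 0.3 rad or height (world z) of any of food_jar, beaker, glass_cleaner above 0.015 m or height (world z) of air_pump above 0.19 m).
It also fails if it takes over 45 s, if anything falls off the work surface, if the arm or the gripper's body presses on something with over 40 N, if the wrist force passes 120 N, or if a joint passes its speed limit or range.

## Working session

There is one attempt and no reset: what is moved stays moved. The work goes in short steps, Python scripts to look and compute and a tool call to move; the robot and the scene stay as the last step left them, time stands still between calls to the robot, and variables do not carry over. Pictures are saved under pics/ and viewed, at most 10 in all, crops included, and the job is handed in when it is done.

Besides the shell and the picture viewer there is one more tool, called after ">>>" as name(argument=value, ...), one argument or row to a line, values as JSON. servo_tool: Moves the arm, as the interface text tells. Shifts and turns lie within -1 to 1; 1 stands for 200 mm of shift or pi rad of turn. Its arguments: {"type":"object","properties":{"deltas":{"type":"array"},"hand":{"type":"number"},"newtons":{"type":"number"}},"required":["deltas"]}

```bash
mkdir -p pics
cat > h.py <<'E'
import numpy as np,cv2
from workcell import robot
def snap(n,f):
    s=robot.snapshot(n); cv2.imwrite(f'pics/{f}.png',s['color']); np.savez(f'{f}.npz',**s); return s
def pts(s):
    h,w=s['depth'].shape; f=h/2/np.tan(np.radians(float(s['vfov']))/2)
    v,u=np.mgrid[:h,:w]; d=s['depth']
    P=np.stack([(u-s['cx'])*d/f,(v-s['cy'])*d/f,d],-1)
    W=(P-s['t'])@s['R']; W[d==0]=np.nan; return W
E
python3 - <<'E'
from h import *
for n in('top','side'): s=snap(n,n+'0'); print(n,s['vfov'],-s['R'].T@s['t'])
st=robot.read_state(); print(st,robot.tcp_to_grasp)
E
```

```text
top 50.24635196389763 [0.29373484 0.00754483 1.19187461]
side 52.42921647749472 [-0.13611397 -0.58945202  0.8476087 ]
{'clock': 0.1, 'joint_pos': array([ 1.01548742e+00,  2.07397773e-01,  1.54282855e+00, -2.40687275e-05,
        1.39352416e+00, -1.50511606e-01]), 'joint_velocities': array([-0.00020142, -0.00202553, -0.00399299, -0.00031968, -0.00142389,
       -0.0004889 ]), 'joint_efforts': array([-1.84067044e-04, -3.84090221e+01, -2.92547929e+01, -6.57158398e-05,
        4.83484939e-03, -2.58247844e-06]), 'eef_pos': array([0.22610347, 0.52791742, 0.23019785]), 'ee_rot': array([-3.13945566e+00, -3.00139911e-04,  2.73679930e+00]), 'contact_force': array([ 0.25608101, -0.84510503,  0.86766858]), 'ft_torque': array([ 0.01737337,  0.02124618, -0.01633138]), 'finger_force': 0.0, 'gripper_width': 0.08544092615815245} 0.0187
```

View pics/top0.png

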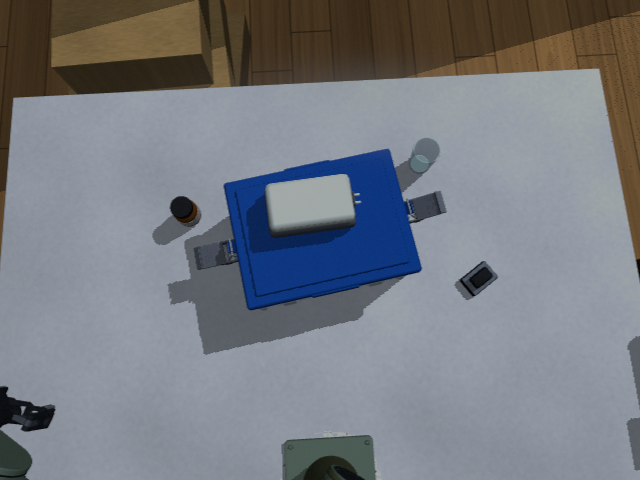

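View pics/side0.png

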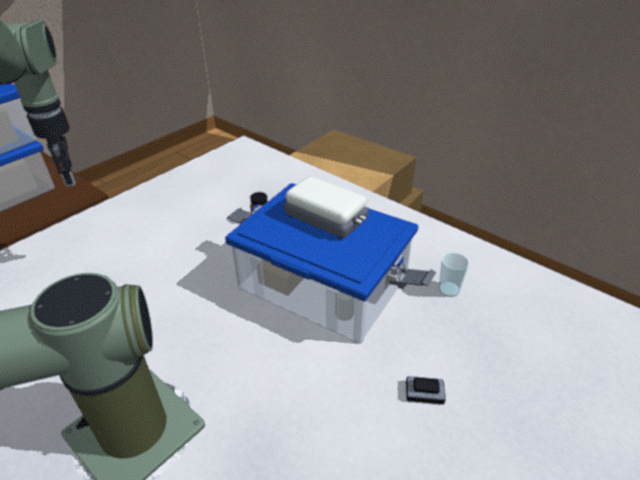

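The top view shows the lid with corners near (225,183), (389,150), (420,270) and (248,307). The left lever is at about (212,256) and the right at (428,205). The jar is at (184,211), the beaker at (424,155) and the cleaner at (478,278). Both levers stand roughly level.

Run:
```python
from h import *
s=dict(np.load('top0.npz')); W=pts(s); c=s['color'].astype(int)
m=(c[...,0]>90)&(c[...,2]<60)&(c[...,1]<110)&(W[...,2]>.13)&(W[...,2]<.2)
m=cv2.morphologyEx(m.astype(np.uint8),cv2.MORPH_OPEN,np.ones((7,7)))>0
P=W[m]; print(m.sum(),np.median(P[:,2]))
(cx,cy),(w,h),a=cv2.minAreaRect((P[:,:2]*1000).astype(np.float32)); print(cx,cy,w,h,a)
b=cv2.boxPoints(((cx,cy),(w,h),a))
# tub y axis: long side, pointing +y
e=[b[1]-b[0],b[2]-b[1]]; e=max(e,key=np.linalg.norm); e/=np.linalg.norm(e); e=e*np.sign(e[1])
yaw=np.arctan2(-e[0],e[1]); C=np.array([cx,cy])/1000; ex=np.array([np.cos(yaw),np.sin(yaw)]); print('yaw',yaw,C)
L=np.stack([(W[...,:2]-C)@ex,(W[...,:2]-C)@e,W[...,2]],-1)
for sg,n in((1,'left'),(-1,'right')):
    print(n,'pivot',C+sg*.189*e)
    k=(np.abs(L[...,0])<.03)&(sg*L[...,1]>.2)&(sg*L[...,1]<.285)&(L[...,2]>.05)&(L[...,2]<.22)
    Q=L[k]; r=sg*Q[:,1]-.189
    for lo in np.arange(.01,.1,.01):
        q=(r>lo)&(r<=lo+.01)
        if q.sum(): print(round(lo,2),q.sum(),np.median(Q[q],0).round(4),Q[q][:,0].min().round(3),Q[q][:,0].max().round(3))
for n,(u,v),t in(('jar',(184,211),.14),('beaker',(424,155),.14),('cleaner',(478,278),.06)):
    q=W[v-25:v+25,u-25:u+25].reshape(-1,3); q=q[(q[:,2]>.012)&(q[:,2]<t)]; print(n,len(q),np.median(q,0).round(3),np.nanmin(q,0).round(3),np.nanmax(q,0).round(3), 'tub', ((np.median(q,0)[:2]-C)@np.stack([ex,e],1)).round(3))
```

```text
14485 0.17040991472599368
535.693359375 -8.521728515625 276.3006896972656 362.39605712890625 9.809126853942871
yaw 0.17120151 [ 0.53569336 -0.00852173]
left pivot [0.50349411 0.17771523]
0.01 33 [-0.0173  0.2066  0.1146] -0.025 0.025
0.02 113 [0.0014 0.214  0.1147] -0.024 0.025
0.03 107 [-1.000e-04  2.240e-01  1.171e-01] -0.023 0.026
0.04 107 [1.000e-04 2.337e-01 1.167e-01] -0.024 0.026
0.05 108 [0.0006 0.2439 0.1169] -0.023 0.025
0.06 108 [1.000e-04 2.541e-01 1.166e-01] -0.024 0.025
0.07 116 [0.0003 0.2643 0.1182] -0.024 0.025
0.08 81 [2.000e-04 2.731e-01 1.170e-01] -0.024 0.025
right pivot [ 0.56789261 -0.19475869]
0.01 97 [-0.0037 -0.2061  0.123 ] -0.026 0.023
0.02 112 [-0.0028 -0.2142  0.1269] -0.026 0.023
0.03 110 [-0.0009 -0.2239  0.1301] -0.026 0.023
0.04 113 [-0.0021 -0.2338  0.1335] -0.026 0.023
0.05 115 [-0.0017 -0.2441  0.1365] -0.026 0.023
0.06 120 [-0.0018 -0.2529  0.1433] -0.026 0.023
0.07 55 [-0.0021 -0.2617  0.1433] -0.026 0.022
jar 668 [0.608 0.298 0.083] [0.587 0.276 0.012] [0.641 0.329 0.092] tub [0.123 0.29 ]
beaker 746 [ 0.722 -0.26   0.065] [ 0.683 -0.288  0.012] [ 0.747 -0.226  0.102] tub [ 0.141 -0.28 ]
cleaner 686 [ 0.424 -0.361  0.021] [ 0.386 -0.407  0.012] [ 0.464 -0.323  0.04 ] tub [-0.17  -0.328]
```

>>> servo_tool(
  deltas=[0,0,0,0,0,0.0453,0,0,0,0,0,0.0453,0,0,0,0,0,0.0453,0,0,0,0,0,0.0453,0,0,0,0,0,0.0453,0,0,0,0,0,0.0453,0,0,0,0,0,0.0453,0,0,0,0,-0.042,0,0,0,0,0,-0.042,0,0,0,0,0,-0.042,0],
  hand=1,
)

```text
clock: 1.1
eef_pos: [0.2267, 0.5285, 0.232]
ee_rot: [3.14, 0.4, 1.739]
contact_force: [0.5, -0.2, -0.2]
gripper_width: -0.0
finger_force: 0.0
```

>>> servo_tool(
  deltas=[0,0,0,0,-0.042,0,0,0,0,0,-0.042,0,0,0,0,0,-0.04,0,0,0,0,0,0,0,0,0,0,0,0,0,0,0,0,0,0,0,0,0,0,0,0,0,0,0,0,0,0,0,0,0,0,0,0,0,0,0,0,0,0,0],
)

```text
clock: 2.1
eef_pos: [0.2266, 0.5284, 0.2321]
ee_rot: [3.141, 0.784, 1.74]
contact_force: [-0.3, 0.8, 0.1]
gripper_width: -0.0003
finger_force: 0.0
```

```bash
cat >> h.py <<'E'
from scipy.spatial.transform import Rotation as Ro
C=np.array([.5357,-.0085]); yaw=.1712; ex=np.array([np.cos(yaw),np.sin(yaw)]); ey=np.array([-np.sin(yaw),np.cos(yaw)])
def loc(p): d=np.array(p[:2])-C; return np.array([d@ex,d@ey,p[2]])
def wor(l): return np.r_[C+l[0]*ex+l[1]*ey,l[2]]
def show():
    st=robot.read_state(); R=Ro.from_euler('xyz',st['ee_rot']).as_matrix()
    T=np.stack([np.r_[ex,0],np.r_[ey,0],[0,0,1]])
    print('t',st['clock'],'loc',loc(st['eef_pos']).round(4),'F',(T@st['contact_force']).round(1),'q',st['joint_pos'].round(2)); print('tool axes in tub (cols)\n',(T@R).round(3)); return st,R
def to(*ls):
    st,R=show(); p=st['eef_pos']
    for l in ls: w=wor(l); print(l,'shift units',(R.T@(w-p)/.2).round(3)); p=w
E
python3 -c "
from h import *
to((0,.25,.155),(0,.247,.125))"
```

```text
t 2.1 loc [-0.2131  0.5817  0.2321] F [-0.1  0.8  0.1] q [ 1.21  0.69  1.05 -0.42  2.07  0.97]
tool axes in tub (cols)
 [[ 0.002  1.    -0.001]
 [ 0.708 -0.002 -0.706]
 [-0.706  0.001 -0.708]]
(0, 0.25, 0.155) shift units [-0.9    1.068  1.443]
(0, 0.247, 0.125) shift units [ 0.095 -0.     0.117]
```

>>> servo_tool(
  deltas=[-0.09,0.107,0.144,0,0,0,-0.09,0.107,0.144,0,0,0,-0.09,0.107,0.144,0,0,0,-0.09,0.107,0.144,0,0,0,-0.09,0.107,0.144,0,0,0,-0.09,0.107,0.144,0,0,0,-0.09,0.107,0.144,0,0,0,-0.09,0.107,0.144,0,0,0,-0.09,0.107,0.144,0,0,0,-0.09,0.107,0.144,0,0,0],
)

```text
clock: 3.1
eef_pos: [0.4943, 0.2373, 0.1549]
ee_rot: [3.141, 0.785, 1.74]
contact_force: [0.2, 0.4, -0.4]
gripper_width: 0.0001
finger_force: 0.0
```

Run:
```python
from h import *
snap('side','side1')
pv=np.array([.189,.110])
a=np.radians(45); ax=np.array([-np.sin(a),-np.cos(a)]); pe=np.array([np.cos(a),-np.sin(a)])
L=[]
for th in (1.57,1.35,1.1,.85,.6,.4,.25):
    u=np.array([np.sin(th),-np.cos(th)]); n=np.array([np.cos(th),np.sin(th)])
    h=abs(11*pe@n)/1000
    p=pv+.060*u+(.0075+h)*n; L.append((0,round(p[0],4),round(p[1],4)))
to(*L)
```

```text
t 3.15 loc [0.0029 0.244  0.1543] F [ 0.7 -2.2  0.3] q [ 0.64  0.53  1.49 -0.68  1.56  0.64]
tool axes in tub (cols)
 [[ 0.004  1.    -0.004]
 [ 0.705 -0.006 -0.71 ]
 [-0.71   0.    -0.705]]
(0, np.float64(0.249), np.float64(0.1252)) shift units [ 0.121 -0.015  0.085]
(0, np.float64(0.2505), np.float64(0.1099)) shift units [ 0.06  -0.     0.049]
(0, np.float64(0.2474), np.float64(0.0925)) shift units [0.051 0.    0.072]
(0, np.float64(0.2395), np.float64(0.0766)) shift units [0.029 0.    0.084]
(0, np.float64(0.2307), np.float64(0.0659)) shift units [0.007 0.    0.069]
(0, np.float64(0.2231), np.float64(0.0593)) shift units [-0.003  0.     0.05 ]
(0, np.float64(0.2165), np.float64(0.0551)) shift units [-0.008  0.     0.038]
```

View pics/side1.png

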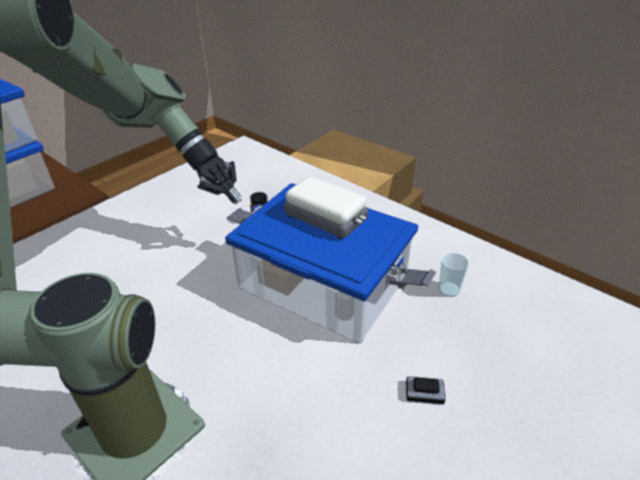

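The shut fingertips, near (240,203), stand over the left lever and clear of the jar and lid. I start the push.

>>> servo_tool(
  deltas=[0.03,-0.004,0.021,0,0,0,0.03,-0.004,0.021,0,0,0,0.03,-0.004,0.021,0,0,0,0.03,-0.003,0.021,0,0,0,0.02,0,0.016,0,0,0,0.02,0,0.016,0,0,0,0.02,0,0.016,0,0,0,0.017,0,0.024,0,0,0,0.017,0,0.024,0,0,0,0.017,0,0.024,0,0,0],
)

```text
clock: 4.15
eef_pos: [0.4894, 0.2415, 0.0938]
ee_rot: [-3.141, 0.787, 1.74]
contact_force: [-2.9, -1.2, 5.9]
gripper_width: -0.0001
finger_force: 3.3
```

Run:
```python
from h import *
to((0,.2395,.0766),(0,.2307,.0659),(0,.2231,.0593),(0,.2165,.0551))
```

```text
t 4.15 loc [-0.003   0.2542  0.0938] F [-3.1 -0.7  5.9] q [ 0.66  0.61  1.5  -0.68  1.49  0.71]
tool axes in tub (cols)
 [[ 0.001  1.    -0.002]
 [ 0.706 -0.002 -0.708]
 [-0.708 -0.    -0.706]]
(0, 0.2395, 0.0766) shift units [0.009 0.015 0.113]
(0, 0.2307, 0.0659) shift units [0.007 0.    0.069]
(0, 0.2231, 0.0593) shift units [-0.003  0.     0.05 ]
(0, 0.2165, 0.0551) shift units [-0.008  0.     0.038]
```

>>> servo_tool(
  deltas=[0.002,0.004,0.028,0,0,0,0.002,0.004,0.028,0,0,0,0.002,0.004,0.028,0,0,0,0.002,0.003,0.028,0,0,0,0.003,0,0.035,0,0,0,0.003,0,0.035,0,0,0,-0.001,0,0.025,0,0,0,-0.001,0,0.025,0,0,0,-0.004,0,0.019,0,0,0,-0.004,0,0.019,0,0,0],
)

```text
clock: 5.15
eef_pos: [0.4991, 0.2047, 0.0541]
ee_rot: [-3.141, 0.785, 1.741]
contact_force: [0.2, -0.4, 0.7]
gripper_width: 0.0002
finger_force: 0.0
```

Run:
```python
from h import *
to((0,.2165,.0551)); s=snap('top','top1'); W=pts(s)
D=W-np.r_[C,0]; L=np.stack([D[...,:2]@ex,D[...,:2]@ey,W[...,2]],-1)
k=(np.abs(L[...,0])<.03)&(L[...,1]>.19)&(L[...,1]<.24)&(L[...,2]>.03); print(L[k][::15].round(3))
```

```text
t 5.15 loc [0.0003 0.2163 0.0541] F [ 0.2 -0.4  0.7] q [ 0.61  0.64  1.56 -0.71  1.4   0.73]
tool axes in tub (cols)
 [[ 0.001  1.    -0.001]
 [ 0.707 -0.001 -0.707]
 [-0.707 -0.    -0.707]]
(0, 0.2165, 0.0551) shift units [-0.003 -0.002 -0.004]
[[ 0.018  0.192  0.149]
 [ 0.009  0.196  0.156]
 [ 0.002  0.197  0.158]
 [-0.005  0.196  0.159]
 [ 0.014  0.228  0.073]
 [ 0.012  0.234  0.079]
 [ 0.01   0.238  0.086]
 [-0.012  0.197  0.152]
 [ 0.007  0.223  0.071]
 [ 0.004  0.225  0.076]
 [ 0.001  0.225  0.078]
 [-0.     0.228  0.078]
 [-0.002  0.232  0.082]
 [-0.004  0.238  0.085]
 [-0.021  0.191  0.119]
 [-0.021  0.194  0.113]
 [-0.023  0.197  0.115]
 [-0.024  0.196  0.107]
 [-0.024  0.198  0.066]]
```

Force peaked at about 6 N and dropped to zero, so the left lever has snapped. I'll retreat and go over to the right end.

>>> servo_tool(
  deltas=[0,0,-0.2,0,0,0,0,0,-0.2,0,0,0,0,0,-0.2,0,0,0,0,0,-0.2,0,0,0,-0.141,0,-0.141,0,0,0,-0.141,0,-0.141,0,0,0,-0.141,0,-0.141,0,0,0,-0.141,0,-0.141,0,0,0,-0.141,0,-0.141,0,0,0,0,0,0,0,0,0],
)

```text
clock: 6.2
eef_pos: [0.4816, 0.3177, 0.3748]
ee_rot: [3.124, 0.779, 1.727]
contact_force: [0.0, -0.1, 1.2]
gripper_width: 0.0002
finger_force: 0.0
```

>>> servo_tool(
  deltas=[0,0,0,0,0.045,0,0,0,0,0,0.045,0,0,0,0,0,0.045,0,0,0,0,0,0.045,0,0,0,0,0,0.045,0,0,0,0,0,0.045,0,0,0,0,0,0.045,0,0,0,0,0,0.045,0,0,0,0,0,0.045,0,0,0,0,0,0.045,0],
)

```text
clock: 7.2
eef_pos: [0.4802, 0.3163, 0.3678]
ee_rot: [3.139, -0.634, 1.74]
contact_force: [-0.5, -0.8, -0.9]
gripper_width: 0.0004
finger_force: 0.0
```

Run:
```python
from h import *
to((0,-.28,.36),(0,-.27,.18))
snap('top','top1'); s=snap('side','side2'); cv2.imwrite('pics/c.png',np.hstack([cv2.resize(cv2.imread('pics/top1.png')[130:330,150:470],(800,500))]))
```

```text
t 7.2 loc [0.0007 0.3295 0.3678] F [-0.6 -0.7 -0.9] q [ 0.09  0.06  1.56  0.63  1.58 -0.09]
tool axes in tub (cols)
 [[ 0.001  1.     0.004]
 [ 0.806 -0.003  0.592]
 [ 0.592  0.002 -0.806]]
(0, -0.28, 0.36) shift units [-2.479  0.006 -1.773]
(0, -0.27, 0.18) shift units [-0.493 -0.002  0.755]
```

View pics/c.png

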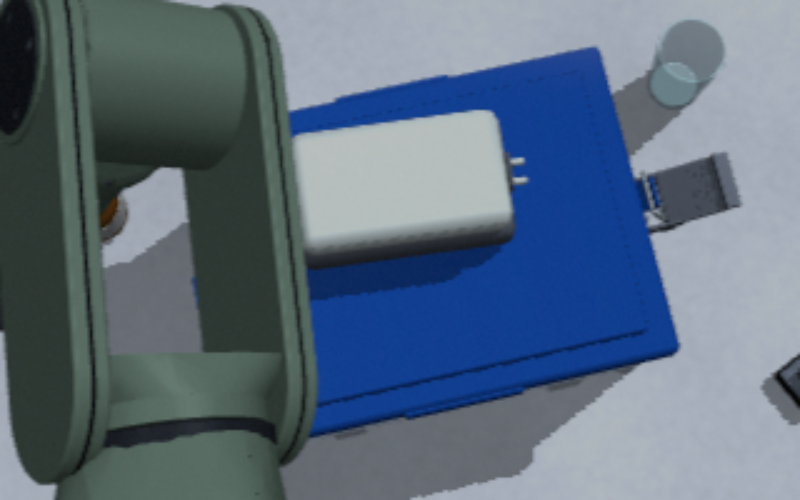

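The arm hides the left catch here; the right lever, near (695,190) in the crop, is still up and the pump hasn't moved. Crossing over.

>>> servo_tool(
  deltas=[-0.19,0,-0.136,0,0,0,-0.19,0,-0.136,0,0,0,-0.19,0,-0.136,0,0,0,-0.19,0,-0.136,0,0,0,-0.19,0,-0.136,0,0,0,-0.19,0,-0.136,0,0,0,-0.19,0,-0.136,0,0,0,-0.19,0,-0.136,0,0,0,-0.19,0,-0.136,0,0,0,-0.19,0,-0.136,0,0,0],
)

```text
clock: 8.3
eef_pos: [0.5595, -0.1451, 0.3639]
ee_rot: [-3.14, -0.626, 1.74]
contact_force: [0.7, 0.1, -0.1]
gripper_width: -0.0
finger_force: 0.0
```

>>> servo_tool(
  deltas=[-0.19,0,-0.136,0,0,0,-0.19,0,-0.136,0,0,0,-0.19,0,-0.136,0,0,0,0,0,0,0,0.025,0,0,0,0,0,0.025,0,0,0,0,0,0,0,0,0,0,0,0,0,0,0,0,0,0,0,0,0,0,0,0,0,0,0,0,0,0,0],
)

```text
clock: 9.3
eef_pos: [0.5828, -0.2813, 0.3642]
ee_rot: [3.14, -0.783, 1.743]
contact_force: [-0.1, 0.5, 0.3]
gripper_width: -0.0001
finger_force: 0.0
```

Run:
```python
from h import *
pv=np.array([.189,.110])
a=np.radians(45); pe=np.array([np.cos(a),-np.sin(a)])
L=[(-.002,-.25,.175)]
for th in (1.9,1.57,1.35,1.1,.85,.6,.4,.25):
    u=np.array([np.sin(th),-np.cos(th)]); n=np.array([np.cos(th),np.sin(th)])
    h=abs(11*pe@n)/1000
    p=pv+.060*u+(.0075+h)*n; L.append((-.002,-round(float(p[0]),4),round(float(p[1]),4)))
to(*L)
s=snap('top','top2'); W=pts(s)
D=W-np.r_[C,0]; L=np.stack([D[...,:2]@ex,D[...,:2]@ey,W[...,2]],-1)
k=(np.abs(L[...,0])<.028)&(L[...,1]>.184)&(L[...,1]<.28)&(L[...,2]>.02); print(L[k][::8].round(3))
```

```text
t 9.3 loc [-1.000e-04 -2.768e-01  3.642e-01] F [-0.   0.5  0.3] q [-0.79  0.68  0.8   0.56  2.26 -0.73]
tool axes in tub (cols)
 [[-0.     1.     0.001]
 [ 0.709 -0.     0.705]
 [ 0.705  0.001 -0.709]]
(-0.002, -0.25, 0.175) shift units [-0.572 -0.011  0.765]
(-0.002, -0.2402, 0.1458) shift units [-0.068 -0.     0.138]
(-0.002, -0.249, 0.1252) shift units [-0.104 -0.     0.042]
(-0.002, -0.2505, 0.1099) shift units [-0.059 -0.     0.049]
(-0.002, -0.2474, 0.0925) shift units [-0.05  -0.     0.073]
(-0.002, -0.2395, 0.0766) shift units [-0.028 -0.     0.084]
(-0.002, -0.2307, 0.0659) shift units [-0.007 -0.     0.069]
(-0.002, -0.2231, 0.0593) shift units [ 0.004 -0.     0.05 ]
(-0.002, -0.2165, 0.0551) shift units [ 0.009 -0.     0.038]
[[ 0.018  0.192  0.148]
 [ 0.013  0.185  0.155]
 [ 0.012  0.186  0.151]
 [ 0.008  0.198  0.159]
 [ 0.006  0.196  0.16 ]
 [ 0.003  0.196  0.162]
 [ 0.001  0.197  0.161]
 [-0.001  0.194  0.159]
 [-0.004  0.192  0.16 ]
 [-0.005  0.191  0.152]
 [-0.008  0.189  0.155]
 [-0.01   0.189  0.156]
 [-0.012  0.19   0.157]
 [-0.005  0.194  0.112]
 [-0.016  0.188  0.136]
 [-0.011  0.199  0.089]
 [-0.022  0.194  0.116]
 [-0.023  0.198  0.105]
 [-0.023  0.197  0.076]
 [-0.023  0.201  0.036]]
```

The left catch is flat: its face lies at y = 0.197, as expected for locked. Now the right.

>>> servo_tool(
  deltas=[-0.095,-0.002,0.127,0,0,0,-0.095,-0.002,0.127,0,0,0,-0.095,-0.002,0.127,0,0,0,-0.095,-0.002,0.127,0,0,0,-0.095,-0.002,0.127,0,0,0,-0.095,-0.002,0.127,0,0,0,-0.035,0,0.046,0,0,0,-0.035,0,0.025,0,0,0,-0.034,0,0.025,0,0,0,-0.034,0,0.025,0,0,0],
)

```text
clock: 10.35
eef_pos: [0.577, -0.2595, 0.1392]
ee_rot: [3.138, -0.782, 1.743]
contact_force: [-0.3, -1.4, 1.6]
gripper_width: 0.0
finger_force: 0.6
```

Run:
```python
from h import *
to((-.002,-.249,.1252),(-.002,-.2505,.1099),(-.002,-.2474,.0925),(-.002,-.2395,.0766),(-.002,-.2307,.0659))
snap('side','side3')
```

```text
t 10.35 loc [-0.0021 -0.2543  0.1392] F [-0.5 -1.3  1.6] q [-0.77  0.79  1.08  0.46  1.91 -0.93]
tool axes in tub (cols)
 [[-0.001  1.     0.003]
 [ 0.71  -0.002  0.705]
 [ 0.705  0.003 -0.71 ]]
(-0.002, -0.249, 0.1252) shift units [-0.031  0.     0.069]
(-0.002, -0.2505, 0.1099) shift units [-0.059 -0.     0.049]
(-0.002, -0.2474, 0.0925) shift units [-0.05  -0.     0.073]
(-0.002, -0.2395, 0.0766) shift units [-0.028 -0.     0.084]
(-0.002, -0.2307, 0.0659) shift units [-0.006 -0.     0.069]
```

View pics/side3.png

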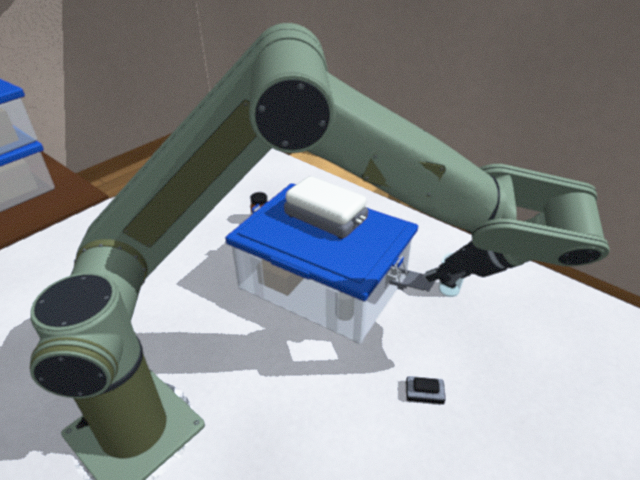

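The fingertips, near (435,275), rest on the right lever; the gripper passes in front of the beaker at (452,285) and the wrist is well above it. I continue the push.

>>> servo_tool(
  deltas=[-0.01,0,0.023,0,0,0,-0.01,0,0.023,0,0,0,-0.011,0,0.023,0,0,0,-0.03,0,0.025,0,0,0,-0.03,0,0.025,0,0,0,-0.025,0,0.036,0,0,0,-0.025,0,0.036,0,0,0,-0.01,0,0.028,0,0,0,-0.009,0,0.028,0,0,0,-0.009,0,0.028,0,0,0],
)

```text
clock: 11.4
eef_pos: [0.5739, -0.2434, 0.0764]
ee_rot: [3.139, -0.786, 1.743]
contact_force: [-0.6, -0.5, 6.4]
gripper_width: -0.0002
finger_force: 2.9
```

Run:
```python
from h import *
to((-.002,-.2307,.0659),(-.002,-.2231,.0593),(-.002,-.2165,.0551))
```

```text
t 11.4 loc [-0.0024 -0.238   0.0764] F [-0.7 -0.4  6.4] q [-0.76  0.85  1.13  0.45  1.81 -0.97]
tool axes in tub (cols)
 [[-0.     1.     0.002]
 [ 0.707 -0.001  0.707]
 [ 0.707  0.002 -0.707]]
(-0.002, -0.2307, 0.0659) shift units [-0.011  0.002  0.063]
(-0.002, -0.2231, 0.0593) shift units [ 0.004 -0.     0.05 ]
(-0.002, -0.2165, 0.0551) shift units [ 0.008 -0.     0.038]
```

>>> servo_tool(
  deltas=[-0.003,0,0.021,0,0,0,-0.003,0,0.021,0,0,0,-0.003,0,0.021,0,0,0,0.002,0,0.025,0,0,0,0.002,0,0.025,0,0,0,0.004,0,0.02,0,0,0,0.004,0,0.02,0,0,0,0,0,0,0,0,0,0,0,0,0,0,0,0,0,0,0,0,0],
)

```text
clock: 12.4
eef_pos: [0.5699, -0.2217, 0.0539]
ee_rot: [3.141, -0.785, 1.741]
contact_force: [0.3, -0.9, 0.1]
gripper_width: -0.0002
finger_force: 0.0
```

Force is back to zero, so it has snapped. I'll back out along the tool, then rise.

>>> servo_tool(
  deltas=[0,0,-0.2,0,0,0,0,0,-0.2,0,0,0,0,0,-0.2,0,0,0,0,0,-0.2,0,0,0,0.141,0,-0.141,0,0,0,0.141,0,-0.141,0,0,0,0.141,0,-0.141,0,0,0,0.141,0,-0.141,0,0,0,0,0,0,0,0,0,0,0,0,0,0,0],
)

```text
clock: 13.4
eef_pos: [0.5892, -0.3336, 0.3284]
ee_rot: [3.138, -0.781, 1.743]
contact_force: [0.1, -0.2, -1.6]
gripper_width: 0.0001
finger_force: 0.0
```

Run:
```python
from h import *
show(); s=snap('top','top3'); W=pts(s); snap('side','side4')
D=W-np.r_[C,0]; L=np.stack([D[...,:2]@ex,D[...,:2]@ey,W[...,2]],-1)
for sg in(1,-1):
    k=(np.abs(L[...,0])<.022)&(sg*L[...,1]>.19)&(sg*L[...,1]<.28)&(L[...,2]>.02)&(L[...,2]<.2); q=L[k]; print(sg,k.sum(),'max out below pivot',np.sort(sg*q[q[:,2]<.1][:,1])[-5:].round(3), 'all',np.sort(sg*q[:,1])[-5:].round(3))
cv2.imwrite('pics/d.png',np.vstack([cv2.resize(cv2.imread('pics/top3.png')[120:320,150:520],(740,400))]))
```

```text
t 13.4 loc [-0.0027 -0.3294  0.3284] F [ 0.1 -0.2 -1.6] q [-0.83  0.8   0.68  0.53  2.28 -0.78]
tool axes in tub (cols)
 [[-0.     1.     0.003]
 [ 0.71  -0.002  0.704]
 [ 0.704  0.002 -0.71 ]]
1 91 max out below pivot [0.199 0.199 0.202 0.204 0.204] all [0.199 0.199 0.202 0.204 0.204]
-1 19 max out below pivot [] all [0.192 0.193 0.193 0.193 0.193]
```

View pics/d.png

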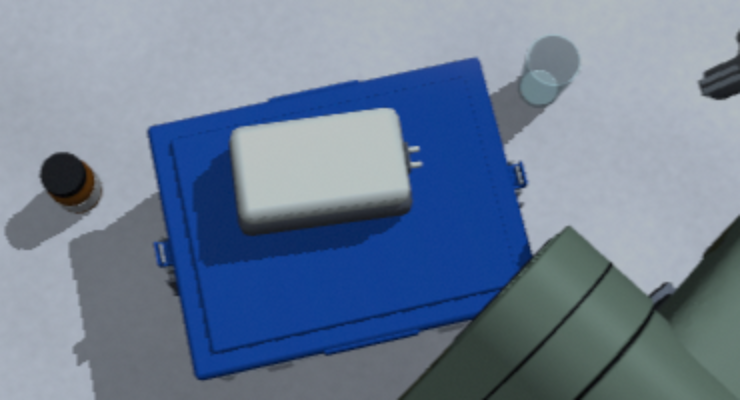

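View pics/side4.png

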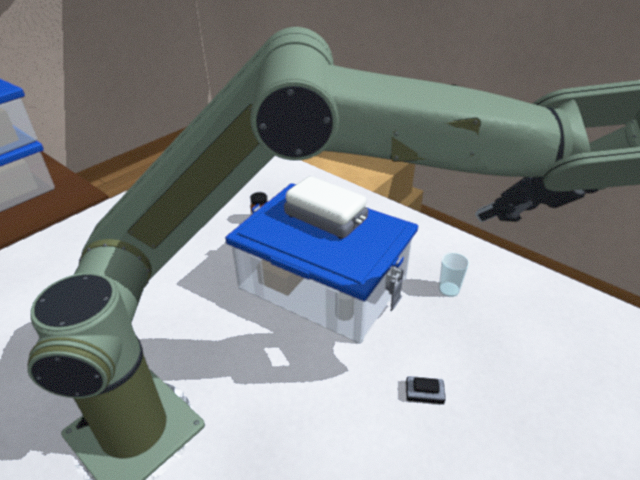

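The side view shows the right lever, near (396,288), flat down the wall. In the top view neither lever stands out, at (163,253) or (519,175) in the crop. The pump, jar, beaker and cleaner are where they were, and the arm touches nothing.

```bash
python3 -c "
from workcell import robot
print(robot.close_job())"
```

```text
the job is handed in; nothing more can be done
None
```

Both catches are snapped flat by the final images and the job is handed in at about 13.5 s; measured forces were about 7 N at most, the pump, jar, beaker and cleaner look unmoved, and no verdict came back on hand-in.

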